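# Roll a polished mill roller home into its sprung seat with the push paddle

### The arm

A 6-joint arm with a two-finger parallel gripper is mounted at the origin on the work surface. World frame = base frame: x ahead of the robot, y to its left, z up, the work surface at z = 0. Lengths are in m, angles in rad, forces in N, time in s.
With the tool pointing down it reaches from about 0.35 to 0.8 m from the base axis. Payload 7.3 kg.
Tool frame: the origin (TCP) lies between the finger pads; the fingertips stand 25 mm ahead of it and the grasp point (between the pads) lies 6 mm ahead of it (r.tip_extent is the distance from the TCP to the fingertips, in m); z points along the fingers, y is the line along which they close (so a half turn about z gives the same grasp; the last joint's range is limited). The gripper opens to 85 mm and grips with 20 to 120 N. Pads are 22 mm wide; open, the fingers measure 114 mm over their backs; the gripper's body (76 mm by 85 mm) begins 54 mm behind the grasp point. The pads swing forward as they close: fully open they stand 13 mm farther back than shut.
Start: joints at [-0.146, 0.342, 1.524, -0, 1.275, -0.146], TCP at [0.525, 0, 0.256] pointing down, gripper open.
Joint ranges: [-2.53, 2.53], [-0.77, 2.02], [0.04, 2.7], [-1, 4.14], [0.28, 2.66], [-3.11, 3.11]. Speed limits (rad/s): [2.57, 2.57, 3.14, 3.14, 3.14, 3.14].

### API

Orientations are given as a unit quaternion [x, y, z, w].
In Python, from workcell import r, command_gripper, optics gives the robot as it stands. The module is installed in compiled form; this text tells all that it offers. Calls block until the motion is done:
- r.reach(position, orientation): joint-space move of the TCP to a pose.
- r.move_straight(position, orientation=None, speed=0.15, max_force=None): straight line of the TCP; orientation=None keeps the orientation; speed is the mean speed in m/s. With max_force (N) it stops when the force on the tool has changed by that much, and returns True; else False.
- r.movej(angles): joint-space move.
- command_gripper(opening, force=None): finger opening in m; force is the grip in N (None keeps the last); returns when the fingers have stopped.
- r.hold(seconds).
- r.solve_ik(position, orientation): joint angles nearest the present ones, or None.
- r.read_state(): the state.
- optics.get_image(name): name is "scene" or "side" or "wrist"; returns (picture, depth): 400x640x3 uint8, red, green, blue; 400x640 float32, m along the optical axis (not along the pixel's ray), 0 where there is no reading.
- optics.camera_model(name): a dict with "K" (3x3 intrinsics, pixels), "R" (3x3) and "t" (3): a world point X has camera coordinates R X + t; the wrist camera has in their place "tool_from_camera" (4x4, takes a point from camera to tool coordinates, whose origin is the TCP and whose axes are the flange's). Camera axes: x right, y down, z forward; pixel columns grow to the right and rows downward; lengths in m; the calibration is good to about 2 mm. A picture is of the moment at which its call begins: read the wrist's pose just before it. camera_model takes no time and is no camera call.
A pose or a line that the arm cannot do raises r.PlanningError and nothing moves.
- r.finish_job(): hands the job in; it is judged then, once.
The state is a dict: "time_s": time; "joint_positions": joint angles; "dq": joint speeds; "tau": joint torques, N m; "eef_pos": TCP position; "eef_rot": TCP orientation; "contact_force": force on the tool from outside, world axes, zero at the start; "torque": the same for the moment, N m; "grip_width": finger opening in m; "grip_force": force on a finger pad.
Only numpy, scipy, OpenCV 4.12 (cv2) and the standard library are available. Lean on these libraries where they do the work, as an engineer would, in place of code of your own. Each camera call takes 0.05 s, during which the arm holds its last target. There are 200 camera calls.

### The job

Take the wooden paddle off its cork mat and with it gently roll the polished steel roller along the track, under the two sprung keepers, until it has snapped home into its seat and stays there by itself. Push with the paddle only, never with the gripper, and never harder than about 16 N, or the polish is bruised. Then stand the paddle upright on the cork mat again, let go of it, and leave the jar, the ring mandrel and the steel bench block where they are.

Things in the scene. Friction and masses are not known exactly. Their poses are not given: they have to be found in the camera images.
- track: Wooden channel on the bench, fixed, 400 x 150 mm, lying level. Origin: centre of its underside. Its x axis is the direction in which the roller must be pushed (the seat is at the +x end), y across, z up. Its floor is 12 mm above its origin; two aluminium curbs 74 mm apart (inside), 8 mm high, guide the roller's body.
- seat: Steel end block at the track's +x end, origin and axes as the track's. It carries a dark frame clamped (it does not slip) at an unreported place: find it by sight or feel. Two sprung keepers on it, edges 30 to 110 mm to +x of the origin, one over each journal (38 mm and more off the middle line), rise as the roller is pushed under and drop behind it as latches. Posts 68 mm high, 60 to 70 mm off the middle.
- seat_mid (a point): Point on the seat's end block, 175 mm to +x of the track's origin, 32 mm up. Behind the keepers' edges a ramp leads to a seat floor 2 mm above the track's floor, then a rubber pad on a spring (1.6 N per mm, 8 mm travel, then hard). Felt when pushing: near 0 N rolling, 3 to 7 N lifting the keepers, a drop, then the pad. Home: centre 9 to 12 mm past the edges, 34 mm above the origin (32 before).
- roller: Polished steel roller lying across the track, about 0.4 kg, loose: body 40 mm in diameter and 70 mm long, a journal 20 mm in diameter and 20 mm long at each end (110 mm overall). Origin: its centre, on its axis. Its y axis is its own axis; it turns about it as it rolls.
- paddle: Wooden push paddle standing upright on the mat, loose, about 0.16 kg. Origin: centre of its underside. Foot 34 mm (x) by 56 mm (y) by 44 mm high, its +x face (17 mm from the origin) is the pushing face; above the foot a square handle 24 x 24 mm from 44 to 114 mm height, with a 30 mm round top to 122 mm. z up along the handle.
- mat: Cork mat on the bench, fixed, 150 x 150 x 4 mm, origin at the centre of its underside.
- jar: Bystander: closed amber glass jar of paste, 60 mm in diameter, 70 mm high, loose. Origin: centre of its underside.
- mandrel: Bystander: steel ring mandrel, a slim cone 160 mm high on a round 56 mm foot, standing loose. Origin: centre of its underside.
- bench_block: Bystander: flat square steel bench block 70 x 70 x 22 mm, loose. Origin: centre of its underside.
Things that resemble listed ones, but are neither listed nor needed, are in the scene too. There is more than one size of the paddle; the job needs the middle-sized. Leave any green or orange look-alike of the roller alone.

How it is judged:
On the way, in this order (a step that is already met when the one before it is completed fails the run):
1. the paddle, held in the gripper, pushes the roller (contact force between paddle and roller above 0.1 N and contact force between the fingers and paddle above 0.5 N).
2. the roller has snapped into its seat: it rests on the seat and no longer on the track (contact force between roller and seat above 1 N and contact force between roller and track below 0.2 N and z of roller in the frame of track between 0.03 and 0.04 m), for 0.3 s.
At the end, for the whole second after the job is handed in: The roller rests in the seat behind the keepers (carried by the seat, not by the track; its centre 30 to 40 mm above the track's underside) and is still; the paddle stands upright (within 0.1 rad) and still on the cork mat, its middle within 70 mm of the mat's middle, and is released (all of step 2 and linear speed of each of roller, paddle below 0.02 m/s and horizontal distance between paddle and mat below 0.07 m and contact force between paddle and mat above 0.5 N and angle between paddle's own z axis and vertical below 0.1 rad); the robot touches nothing.
It fails at once if the paddle presses the roller with more than 16 N (contact force between paddle and roller above 16 N).
It fails at once if the gripper or the arm touches the roller (contact force between any of the fingers, the arm and roller above 0.2 N).
It fails at once if a bystander is moved more than 15 mm or tipped (distance of any of jar, mandrel, bench_block from where it was at the start of the episode above 0.015 m or angle between any of jar, mandrel, bench_block's own z axis and vertical above 0.3 rad).
It also fails if it takes over 66 s, if anything falls off the work surface, if the arm or the gripper's body presses on something with over 40 N, if the wrist force passes 120 N, or if a joint passes its speed limit or range.

## Working session

There is one attempt and no reset: what is moved stays moved. The work goes in short steps, each a Python script; the robot and the scene stay as the last script left them, time stands still between calls to the robot, and variables do not carry over. Pictures are saved under pics/ and viewed, at most 10 in all, crops included, and the job is handed in when it is done.

```bash
mkdir -p pics; python3 - <<'E'
from workcell import r, optics
import cv2,numpy as np
for n in("scene","side"):
    p,d=optics.get_image(n); cv2.imwrite(f"pics/{n}0.png",p[:,:,::-1]); np.savez(f"{n}0.npz",p=p,d=d)
    m=optics.camera_model(n); print(n,m["K"].tolist(),(-m["R"].T@m["t"]).round(3),m["R"][2].round(2),(d>0).mean())
print(r.read_state())
E
```

```text
scene [[478.88329205525446, 0.0, 316.067097509903], [0.0, 478.88329205525446, 197.05529163504758], [0.0, 0.0, 1.0]] [1.346 0.1   1.084] [-0.62 -0.02 -0.79] 0.99602734375
side [[488.64016275591706, 0.0, 315.4757746018065], [0.0, 488.64016275591706, 199.20869748828355], [0.0, 0.0, 1.0]] [0.025 0.81  1.073] [ 0.39 -0.56 -0.73] 0.9961328125
{'time_s': 0.1, 'joint_positions': array([-1.45996275e-01,  3.42671191e-01,  1.52488954e+00,  4.01823777e-05,
        1.27541377e+00, -1.45989643e-01]), 'dq': array([ 0.00074674, -0.00154258, -0.00150815, -0.00151496, -0.00039885,
       -0.00054219]), 'tau': array([ 1.46845858e-03, -4.34446299e+01, -2.46491075e+01, -2.49143095e-04,
        4.66253536e-03,  6.72989302e-06]), 'eef_pos': array([5.24689297e-01, 8.11107197e-05, 2.55697172e-01]), 'eef_rot': array([ 7.07113102e-01,  7.07100123e-01, -3.96865853e-04, -5.65899134e-04]), 'contact_force': array([-0.33413051, -0.35396121,  0.40814197]), 'torque': array([ 0.03255701, -0.03495019,  0.03289226]), 'grip_force': 0.0, 'grip_width': 0.08517494016446399}
```

View pics/scene0.png

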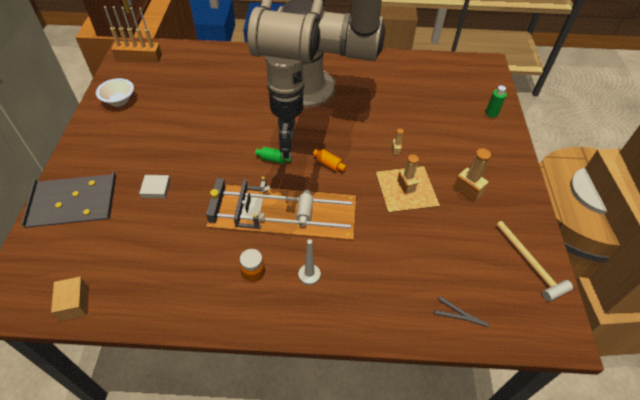

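View pics/side0.png

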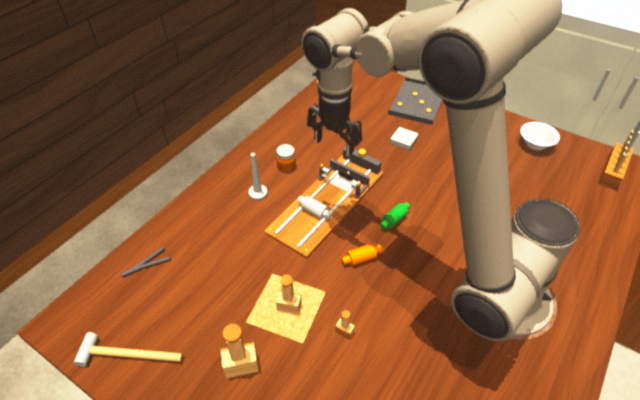

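The scene view shows the track at about (283,210), with its seat at the left end (215,203) and the steel roller at (305,207). The green (272,156) and orange (330,160) look-alikes are to be left alone.
There are three paddles: small (398,142), middle standing on the mat (410,178), and large (474,178). The middle one on the cork mat fits the description. The jar is at (251,263), the mandrel at (310,265) and the bench block at (155,186).

```bash
cat > h.py <<'E'
from workcell import r, command_gripper, optics
import cv2,numpy as np
from scipy.spatial.transform import Rotation as Ro
def cloud(n,d):
    m=optics.camera_model(n);K=m["K"];v,u=np.indices(d.shape)
    c=np.stack([(u-K[0,2])/K[0,0]*d,(v-K[1,2])/K[1,1]*d,d],-1)
    return (c-m["t"])@m["R"]
def rect(P):
    (c,s,a)=cv2.minAreaRect((P[:,:2]*1000).astype(np.float32)); return np.round(c,1),np.round(s,1),round(a,1)
E
python3 - <<'E'
from h import *
for n in("scene","side"):
    f=np.load(n+"0.npz");p,d=f["p"],f["d"];W=cloud(n,d)
    hsv=cv2.cvtColor(p,cv2.COLOR_RGB2HSV)
    def reg(u0,v0,u1,v1):
        m=np.zeros(d.shape,bool);m[v0:v1,u0:u1]=1;return m&(d>0)
    B={"scene":dict(mat=(370,140,445,215),track=(200,175,365,245),big=(450,140,495,205),small=(388,122,408,156)),
       "side":dict(mat=(240,265,330,345),track=(260,130,390,255),big=(215,320,262,380),small=(333,308,358,338))}[n]
    P=W[reg(*B["mat"])]
    print(n,"paddle zmax",P[:,2].max())
    top=P[P[:,2]>.112];print(" top",len(top),rect(top))
    han=P[(P[:,2]>.056)&(P[:,2]<.11)];print(" handle",len(han),rect(han))
    ft=P[(P[:,2]>.040)&(P[:,2]<.053)];print(" foottop",len(ft),rect(ft))
    al=P[(P[:,2]>.02)&(P[:,2]<.053)];print(" foot",len(al),rect(al))
    h=hsv[...,0];s=hsv[...,1];V=hsv[...,2]
    mm=reg(*B["mat"])&(V>130)&(W[...,2]<.03);print(" mat",rect(W[mm]),np.median(W[mm][:,2]))
    for b in("big","small"):
        Q=W[reg(*B[b])];print(" ",b,Q[:,2].max(),rect(Q[Q[:,2]>.015]))
    T=reg(*B["track"])&(s>150)&(V>130)&(h<20);T=cv2.morphologyEx(T.astype(np.uint8),cv2.MORPH_OPEN,np.ones((3,3)))>0
    Q=W[T];Q=Q[(Q[:,2]>.005)&(Q[:,2]<.02)];print(" track",len(Q),rect(Q),np.median(Q[:,2]))
    Q=W[reg(*B["track"])];Q=Q[Q[:,2]>.04];
    np.save(n+"_hi.npy",Q);print(" hi",len(Q),Q.min(0).round(3),Q.max(0).round(3))
p=np.load("scene0.npz")["p"];q=np.load("side0.npz")["p"]
a=cv2.resize(p[120:250,200:500],(780,338),interpolation=cv2.INTER_CUBIC);b=cv2.resize(q[140:350,215:400],(229,260))
cv2.imwrite("pics/crop1.png",a[:,:,::-1])
E
```

```text
scene paddle zmax 0.12840964273922553
 top 91 (array([442.6, 330.2]), array([28.1, 28.8]), 81.4)
 handle 143 (array([448.7, 326.7]), array([31.9, 20.2]), 62.7)
 foottop 142 (array([382.8, 316.8]), array([182.7,  39.2]), 12.8)
 foot 300 (array([373.6, 316.1]), array([203.1,  41.3]), 11.7)
 mat (array([383.6, 344.7]), array([237. , 306.1]), 89.1) 0.0005793251713715353
  big 0.16351461147495297 (array([445.8, 510.2]), array([75.4, 52.3]), 46.8)
  small 0.08625161686327532 (array([294.3, 308.9]), array([44. , 22.7]), 2.6)
 track 3257 (array([574. , -20.4]), array([401.3, 187.5]), 88.1) 0.010211267063266019
 hi 1020 [ 0.483 -0.218  0.04 ] [0.757 0.072 0.161]
side paddle zmax 0.1632496837840597
 top 174 (array([437.9, 418.8]), array([ 27.8, 196. ]), 0.8)
 handle 163 (array([439.5, 409.2]), array([181.2,  21.7]), 87.1)
 foottop 214 (array([428.6, 393.4]), array([ 58.8, 168.1]), 10.1)
 foot 329 (array([428.6, 393.4]), array([ 58.8, 168.1]), 10.1)
 mat (array([464.8, 329.3]), array([237.7, 230.3]), 33.7) 0.0019114411906148883
  big 0.16575723385474744 (array([442.9, 514.9]), array([74.1, 48.1]), 46.5)
  small 0.08912301182545805 (array([292.6, 313.3]), array([40.3, 24.7]), 2.7)
 track 2580 (array([598.4, -68.2]), array([426.2, 529.6]), 33.8) 0.011785527326417133
 hi 1763 [ 0.34  -0.216  0.04 ] [0.777 0.134 0.34 ]
```

View pics/crop1.png

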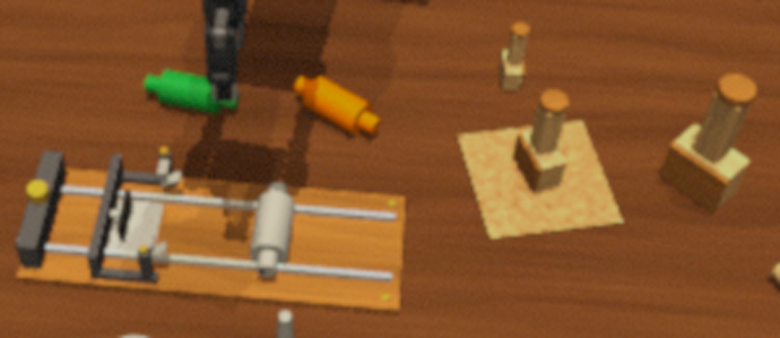

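The crop confirms it. The middle-sized paddle stands on the mat at crop (545,140), and its top is at 128 mm against 126 expected; the others measure 164 and 87 mm. The roller is in the track, with the keepers to its left. Next I'll take wrist views of the track and the mat.

```bash
cat >> h.py <<'E'
DOWN=np.array([.70710678,.70710678,0,0])
def wshot(tag):
    s=r.read_state();p,d=optics.get_image("wrist");m=optics.camera_model("wrist");K=m["K"];v,u=np.indices(d.shape)
    c=np.stack([(u-K[0,2])/K[0,0]*d,(v-K[1,2])/K[1,1]*d,d],-1)
    T=m["tool_from_camera"];c=c@T[:3,:3].T+T[:3,3]
    W=c@Ro.from_quat(s["eef_rot"]).as_matrix().T+s["eef_pos"]
    cv2.imwrite(f"pics/{tag}.png",p[:,:,::-1]);np.savez(tag+".npz",p=p,d=d,W=W);return p,d,W
E
python3 - <<'E'
from h import *
m=optics.camera_model("wrist");print(m["K"][0],m["tool_from_camera"].round(3).tolist())
r.reach([0.50,0.02,0.42],DOWN);r.hold(.3);wshot("w1")
r.reach([0.42,0.31,0.36],DOWN);r.hold(.3);wshot("w2");print(r.read_state()["time_s"],r.read_state()["eef_pos"])
a=np.hstack([cv2.resize(cv2.imread(f"pics/{t}.png"),(400,250)) for t in("w1","w2")]);cv2.imwrite("pics/w12.png",a)
E
```

```text
[349.20846846   0.         323.35987891] [[0.0, -0.952, -0.305, 0.078], [1.0, 0.001, -0.001, -0.0], [0.001, -0.305, 0.952, -0.118], [0.0, 0.0, 0.0, 1.0]]
2.6833 [0.42038903 0.30947302 0.36011069]
```

View pics/w12.png

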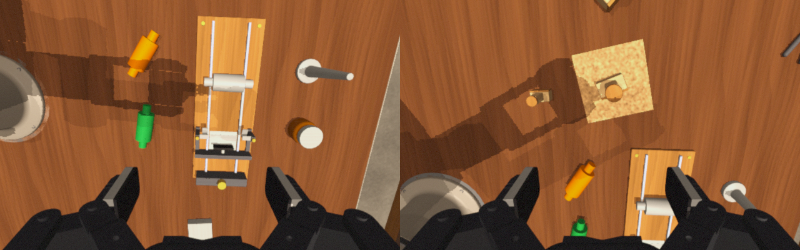

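The left image, from over the track, shows the whole channel: roller at (229,82), keepers at about y=132, end block at y=180. In the right image the mat is at (612,80) with the paddle's round top at (614,92).

```bash
python3 - <<'E'
from h import *
f=np.load("w1.npz");p,W,d=f["p"],f["W"],f["d"];hsv=cv2.cvtColor(p,cv2.COLOR_RGB2HSV)
box=lambda u0,v0,u1,v1:(np.indices(d.shape)[1]>=u0)&(np.indices(d.shape)[1]<u1)&(np.indices(d.shape)[0]>=v0)&(np.indices(d.shape)[0]<v1)&(d>0)
B=box(295,15,435,310);print("hsv floor",hsv[60,350],"bench",hsv[100,460],"z floor,bench",W[60,350,2],W[100,460,2])
M=B&(W[...,2]>.006)
M=cv2.morphologyEx(M.astype(np.uint8),cv2.MORPH_OPEN,np.ones((3,3)))>0
n,l,st,ce=cv2.connectedComponentsWithStats(M.astype(np.uint8));k=1+st[1:,4].argmax();M=l==k
print("track all",rect(W[M]))
F=M&(hsv[...,1]>150)&(abs(W[...,2]-.012)<.006)
F=cv2.morphologyEx(F.astype(np.uint8),cv2.MORPH_OPEN,np.ones((3,3)))>0
print("floor",F.sum(),rect(W[F]),np.median(W[F][:,2]))
print(np.round(cv2.boxPoints(cv2.minAreaRect((W[F][:,:2]*1000).astype(np.float32))),1).tolist())
# colour-only track outline via ray onto z=.012
C=box(280,0,450,330)&(abs(hsv[...,0].astype(int)-int(hsv[60,350,0]))<5)&(hsv[...,2]>hsv[60,350,2]*.8)&(hsv[...,1]>120);C=cv2.morphologyEx(C.astype(np.uint8),cv2.MORPH_OPEN,np.ones((3,3)))>0
print("colour",C.sum(),rect(W[C]))
# roller
R=box(315,105,415,155)&(W[...,2]>.030);print("roller",R.sum(),rect(W[R]),W[R][:,2].max())
K=box(295,190,435,310)&(W[...,2]>.028);
np.save("k.npy",W[K])
f=np.load("w2.npz");p,W,d=f["p"],f["W"],f["d"];hsv=cv2.cvtColor(p,cv2.COLOR_RGB2HSV)
X=box(265,50,415,200);P=W[X]
print("mat hsv",hsv[90,300],hsv[180,250]);mm=X&(hsv[...,2]>150)&(W[...,2]<.02);mm=cv2.morphologyEx(mm.astype(np.uint8),cv2.MORPH_OPEN,np.ones((3,3)))>0
print("mat",rect(W[mm]),np.median(W[mm][:,2]))
t=P[P[:,2]>.112];print("top",rect(t),np.median(t[:,2]));ft=P[(P[:,2]>.042)&(P[:,2]<.053)];print("foottop",len(ft),rect(ft),np.median(ft[:,2]),cv2.boxPoints(cv2.minAreaRect((ft[:,:2]*1000).astype(np.float32))).round(1).tolist())
cv2.imwrite("pics/c2.png",np.hstack([cv2.resize(p[60:190,270:400],(390,390),interpolation=2)[:,:,::-1],cv2.resize(np.load("w1.npz")["p"][190:310,300:420],(390,390),interpolation=2)[:,:,::-1]]))
E
```

```text
hsv floor [ 16 176 233] bench [ 12 174 160] z floor,bench 0.011947960638677257 5.3683090645517684e-05
track all (array([554.7, -18.6]), array([399. , 150.5]), 87.7)
floor 16558 (array([554.7, -18.6]), array([399. , 150.5]), 87.7) 0.012282920172393186
[[471.5, -214.89999389648438], [621.9000244140625, -221.0], [637.9000244140625, 177.8000030517578], [487.5, 183.8000030517578]]
colour 15936 (array([555.1, -14.6]), array([390. , 149.6]), 87.7)
roller 1837 (array([557.9,  41.7]), array([ 40.1, 109.7]), 87.3) 0.05435352364363977
mat hsv [ 17 135 233] [  9 170 108]
mat (array([448.3, 341.9]), array([187.1, 203.9]), 4.5) 0.003985014116856006
top (array([439. , 331.1]), array([28.4, 29.5]), 1.2) 0.12608246763172615
foottop 724 (array([438.9, 331.2]), array([55.8, 34.1]), 21.4) 0.048058263651712646 [[406.70001220703125, 336.8999938964844], [419.1000061035156, 305.1000061035156], [471.1000061035156, 325.5], [458.6000061035156, 357.29998779296875]]
```

View pics/c2.png

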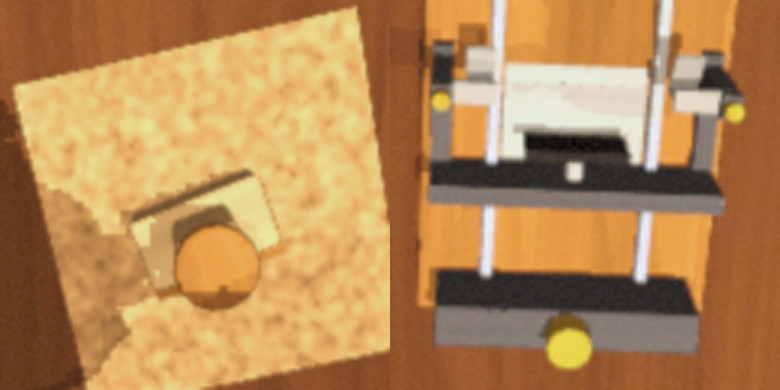

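```bash
cat >> h.py <<'E'
TO=np.array([.5547,-.0186]);TH=np.arctan2(-398.8,-16.);EX=np.array([np.cos(TH),np.sin(TH)]);EY=np.array([-EX[1],EX[0]])
def tw(x,y=0.):return TO+x*EX+y*EY
def totrack(W):q=W[...,:2]-TO;return np.stack([q@EX,q@EY,W[...,2]],-1)
def quat(yaw): # tool down, tool y axis at world yaw
    y=np.array([np.cos(yaw),np.sin(yaw),0]);z=np.array([0,0,-1.]);return Ro.from_matrix(np.stack([np.cross(y,z),y,z],1)).as_quat()
E
python3 - <<'E'
from h import *
for src in("w1","scene","side"):
    W=np.load("w1.npz")["W"] if src=="w1" else cloud(src,np.load(src+"0.npz")["d"])
    T=totrack(W).reshape(-1,3)*1000
    T=T[(abs(T[:,1])<78)&(T[:,0]>10)&(T[:,0]<205)&(T[:,2]>23)&(T[:,2]<110)]
    print(src)
    for a in range(10,205,10):
        Q=T[(T[:,0]>=a)&(T[:,0]<a+10)]
        g=lambda lo,hi:(lambda S:f"{len(S)}:{S[:,2].max():.0f}" if len(S) else "-")(Q[(Q[:,1]>=lo)&(Q[:,1]<hi)])
        print(a,[g(l,h) for l,h in((-78,-58),(-58,-38),(-38,-12),(-12,12),(12,38),(38,58),(58,78))])
    for s in(-1,1):
        Q=T[(T[:,1]*s>40)&(T[:,1]*s<55)&(T[:,0]<130)&(T[:,2]>30)];print("keeper",s,len(Q),np.percentile(Q[:,0],[0,2,10,50,90,100]).round(1),np.percentile(Q[:,2],[0,10,50,100]).round(1))
E
```

```text
w1
10 ['-', '-', '-', '-', '-', '-', '-']
20 ['-', '-', '-', '-', '-', '-', '-']
30 ['-', '-', '-', '-', '-', '-', '-']
40 ['-', '34:49', '-', '-', '-', '28:50', '-']
50 ['75:68', '73:60', '-', '-', '-', '79:60', '78:70']
60 ['48:71', '75:60', '-', '-', '-', '86:62', '57:70']
70 ['-', '-', '-', '-', '-', '-', '-']
80 ['-', '-', '-', '-', '-', '-', '-']
90 ['-', '-', '80:48', '137:48', '70:48', '-', '-']
100 ['-', '-', '-', '21:39', '4:46', '-', '-']
110 ['94:52', '151:52', '195:52', '170:53', '193:52', '149:53', '89:52']
120 ['10:52', '14:51', '23:52', '18:51', '22:52', '19:51', '8:51']
130 ['-', '-', '-', '-', '-', '-', '-']
140 ['-', '-', '-', '-', '-', '-', '-']
150 ['-', '-', '-', '-', '-', '-', '-']
160 ['-', '-', '-', '-', '-', '-', '-']
170 ['51:54', '150:54', '189:54', '238:71', '192:54', '147:53', '44:53']
180 ['21:54', '74:55', '85:55', '99:71', '91:54', '70:54', '21:53']
190 ['18:54', '40:54', '63:54', '37:70', '59:54', '42:54', '16:54']
200 ['-', '-', '-', '-', '-', '-', '-']
keeper -1 269 [ 44.   44.6  48.7  63.4 116.7 121.7] [30.2 38.6 48.2 60.3]
keeper 1 274 [ 44.6  44
[... 1680 characters left out ...]
, '16:51', '18:52', '13:52']
110 ['22:53', '35:54', '46:53', '29:53', '35:54', '27:53', '20:53']
120 ['1:28', '-', '2:48', '-', '1:44', '1:48', '-']
130 ['-', '-', '-', '-', '-', '-', '-']
140 ['-', '-', '-', '-', '-', '-', '-']
150 ['-', '-', '1:23', '-', '-', '-', '-']
160 ['3:32', '3:41', '5:46', '2:50', '2:54', '2:35', '-']
170 ['16:57', '49:56', '62:56', '76:71', '53:57', '13:54', '20:55']
180 ['13:57', '10:54', '18:57', '19:71', '14:67', '-', '3:52']
190 ['4:51', '6:54', '7:52', '7:66', '5:52', '-', '-']
200 ['-', '-', '-', '-', '-', '-', '-']
keeper -1 72 [ 41.   42.8  51.6  64.1 113.7 117.9] [30.6 35.8 47.4 62.9]
keeper 1 68 [ 40.7  42.   50.8  62.9 114.2 121. ] [30.3 35.1 47.2 62.7]
```

```bash
python3 - <<'E'
from h import *
P=np.array([.4389,.3312]);y0=np.arctan2(-31.8,12.4)
for k in(0,np.pi):
    a=r.solve_ik([*P,.091],quat(y0+k));b=r.solve_ik([*tw(-.13),.12],quat(TH+k));print(k,a,b)
k=0 if abs(r.solve_ik([*P,.091],quat(y0))[5])<abs(r.solve_ik([*P,.091],quat(y0+np.pi))[5]) else np.pi
print("k",k)
q=quat(y0+k)
r.reach([*P,.20],q);r.move_straight([*P,.091],speed=.1,max_force=8);s=r.read_state();print(s["eef_pos"],s["contact_force"])
command_gripper(0.0,force=60);s=r.read_state();print(s["grip_width"],s["grip_force"],s["contact_force"])
r.move_straight([*P,.20],speed=.1);s=r.read_state();print(s["time_s"],s["eef_pos"],s["grip_width"],s["grip_force"],s["contact_force"])
p,d=optics.get_image("scene");W=cloud("scene",d);p2,d2=optics.get_image("side")
cv2.imwrite("pics/g1.png",np.hstack([cv2.resize(p[80:230,340:490],(400,400))[:,:,::-1],cv2.resize(p2[200:350,220:370],(400,400))[:,:,::-1]]))
E
```

```text
0 [ 5.07047463e-01  5.70102703e-01  1.66094579e+00 -4.44089210e-16
  9.10544165e-01  1.70604231e+00] [ 6.19812347e-02  5.62710786e-01  1.57319665e+00 -4.44089210e-16
  1.00568522e+00  1.67287642e+00]
3.141592653589793 [ 5.07047463e-01  5.70102703e-01  1.66094579e+00 -4.44089210e-16
  9.10544165e-01 -1.43555035e+00] [ 6.19812347e-02  5.62710786e-01  1.57319665e+00 -4.44089210e-16
  1.00568522e+00 -1.46871624e+00]
k 3.141592653589793
[0.4392814  0.33143695 0.09161082] [0.05977463 0.03330824 0.03254168]
0.023753224517355356 59.040711522102356 [ 0.03621668 -0.76115552  2.42034727]
7.4417 [0.43855817 0.33101    0.199272  ] 0.02332483834828114 58.72185945510864 [-0.36261873  0.79775575 -1.47398218]
```

View pics/g1.png

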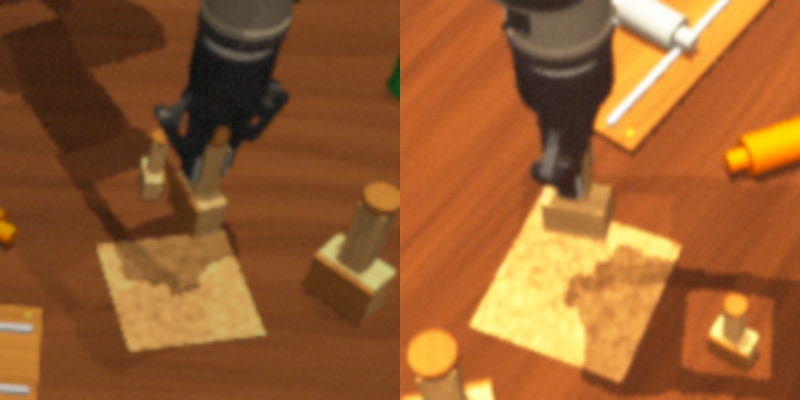

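The paddle is held upright with the grip on its handle. Next I'll carry it behind the roller and push in small force-checked steps.

```bash
cat > push.py <<'E'
from h import *
q=quat(TH+np.pi)
r.reach([*tw(-.135),.20],q);r.move_straight([*tw(-.135),.105],speed=.08,max_force=8);r.hold(.3)
s=r.read_state();b=s["contact_force"];print("down",totrack(s["eef_pos"])*1000,b.round(2))
F=lambda:-(r.read_state()["contact_force"]-b)[:2]@EX
hit=r.move_straight([*tw(-.015),.105],speed=.03,max_force=9);s=r.read_state();print("roll",hit,totrack(s["eef_pos"])*1000,round(F(),2),s["time_s"])
if not hit:
    x=-.015;log=[];pk=0
    while x<.047:
        x+=.0015;h=r.move_straight([*tw(x),.105],speed=.015,max_force=6);f=F();log.append((round(x*1000,1),round(f,1),int(h)))
        if f>11 or (x>.028 and f>8):break
    print(log)
r.hold(.2);s=r.read_state();print(totrack(s["eef_pos"])*1000,F(),s["time_s"],s["contact_force"],s["torque"])
wshot("w3")
p,d=optics.get_image("scene");np.savez("scene3.npz",p=p,d=d)
p2,d2=optics.get_image("side")
cv2.imwrite("pics/p1.png",np.hstack([cv2.resize(p[140:260,200:350],(500,400),interpolation=2)[:,:,::-1],cv2.resize(p2[120:260,260:400],(300,300))[:,:,::-1].repeat(1,0) if 0 else cv2.resize(p2[120:260,275:380],(300,400),interpolation=2)[:,:,::-1]]))
E
python3 push.py
```

```text
down [-1.35009923e+02  9.52719128e-02  1.05239730e+02] [-0.37  0.29 -1.12]
roll False [-1.50389880e+01  6.46026823e-03  1.04997269e+02] 0.71 14.3083
[(-13.5, np.float64(0.5), 0), (-12.0, np.float64(-0.0), 0), (-10.5, np.float64(0.0), 0), (-9.0, np.float64(-0.6), 0), (-7.5, np.float64(0.1), 0), (-6.0, np.float64(-0.8), 0), (-4.5, np.float64(0.6), 0), (-3.0, np.float64(-1.0), 0), (-1.5, np.float64(-0.7), 0), (-0.0, np.float64(-1.0), 0), (1.5, np.float64(-0.9), 0), (3.0, np.float64(0.6), 0), (4.5, np.float64(0.1), 0), (6.0, np.float64(-0.3), 0), (7.5, np.float64(-0.9), 0), (9.0, np.float64(-1.0), 0), (10.5, np.float64(-0.5), 0), (12.0, np.float64(-1.1), 0), (13.5, np.float64(1.4), 0), (15.0, np.float64(2.7), 0), (16.5, np.float64(2.2), 0), (18.0, np.float64(2.8), 0), (19.5, np.float64(3.9), 0), (21.0, np.float64(4.2), 0), (22.5, np.float64(3.5), 0), (24.0, np.float64(2.5), 0), (25.5, np.float64(2.7), 0), (27.0, np.float64(4.4), 0), (28.5, np.float64(2.9), 0), (30.0, np.float64(2.7), 0), (31.5, np.float64(1.8), 0), (33.0, np.float64(0.6), 0), (34.5, np.float64(-0.5), 0), (36.0, np.float64(-0.1), 0), (37.5, np.float64(-0.1), 0), (39.0, np.float64(1.3), 0), (40.5, np.float64(4.7), 0), (42.0, np.float64(5.2), 0), (43.5, np.float64(7.2), 0), (45.0, np.float64(8.8), 0)]
[ 4.34914087e+01 -9.19608950e-02  1.05033859e+02] 8.935244137871662 24.5083 [1.42117315 9.157831   0.4180158 ] [ 1.99143115 -0.10343712  0.01220664]
```

View pics/p1.png

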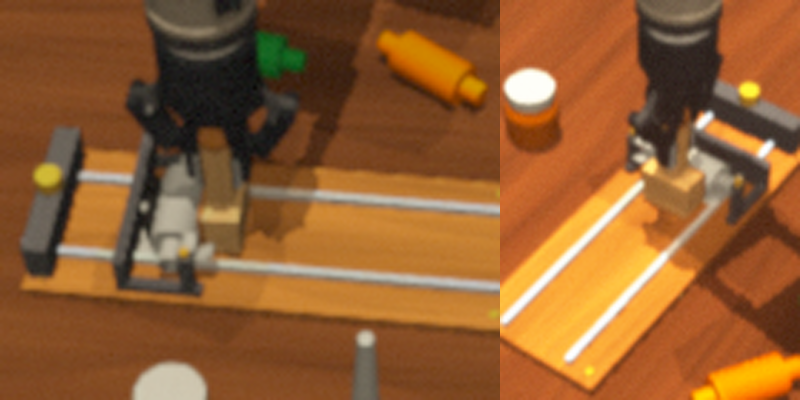

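The force trace matches the description: 3–4 N lifting the keepers, a drop at 33–37 mm, then the pad rising to 8.9 N. The picture shows the roller behind the keepers, with the paddle still touching it. I'll back off and check that it stays.

```bash
python3 - <<'E'
from h import *
r.move_straight([*tw(0.02),.105],speed=.02);r.move_straight([*tw(-.05),.105],speed=.08);r.move_straight([*tw(-.05),.20],speed=.12)
r.reach([*tw(-.12),.36],quat(TH+np.pi));r.hold(.3)
s=r.read_state();print(s["time_s"],s["grip_width"])
p2,d2=optics.get_image("side");p,d=optics.get_image("scene");wp,wd,WW=wshot("w4")
for n,W,i in(("scene",cloud("scene",d),p),("side",cloud("side",d2),p2),("wrist",WW,wp)):
    T=totrack(W)*1000;hs=cv2.cvtColor(i,cv2.COLOR_RGB2HSV)
    M=(abs(T[...,1])<33)&(T[...,0]>20)&(T[...,0]<105)&(T[...,2]>25)&(T[...,2]<60)
    Q=T[M];print(n,len(Q))
    for a in range(40,104,4):
        S=Q[(Q[:,0]>=a)&(Q[:,0]<a+4)]
        if len(S):print("  ",a,len(S),S[:,2].max().round(1),np.median(S[:,2]).round(1))
cv2.imwrite("pics/p2.png",np.hstack([cv2.resize(p[160:250,200:320],(530,400),interpolation=2)[:,:,::-1],cv2.resize(p2[130:230,300:400],(260,400),interpolation=2)[:,:,::-1]]))
E
```

```text
29.0583 0.023300565245730702
scene 322
   52 5 35.2 32.8
   56 44 48.0 40.1
   60 28 49.7 45.1
   64 33 53.7 49.0
   68 28 56.8 50.6
   72 30 56.1 52.2
   76 25 55.3 51.6
   80 25 53.4 51.0
   84 24 52.9 48.6
   88 20 47.5 44.8
   92 20 46.9 40.3
   96 27 49.1 43.5
   100 12 46.5 42.0
side 316
   48 10 48.2 37.4
   52 55 53.0 36.3
   56 64 58.1 43.8
   60 33 56.3 50.0
   64 30 59.4 51.8
   68 26 57.4 52.7
   72 21 57.2 53.4
   76 15 55.1 52.8
   80 14 52.4 50.6
   84 5 49.8 48.1
   88 7 51.4 46.6
   92 27 50.4 45.2
   96 8 48.2 44.2
   100 1 43.0 43.0
wrist 2086
   52 68 41.8 34.9
   56 368 49.0 41.9
   60 233 51.5 48.4
   64 213 54.2 51.3
   68 202 56.3 52.9
   72 180 56.3 53.9
   76 164 55.8 53.8
   80 142 54.7 53.0
   84 128 53.0 50.8
   88 70 51.1 48.4
   92 122 48.4 43.6
   96 156 48.5 46.1
   100 40 47.6 45.9
```

View pics/p2.png

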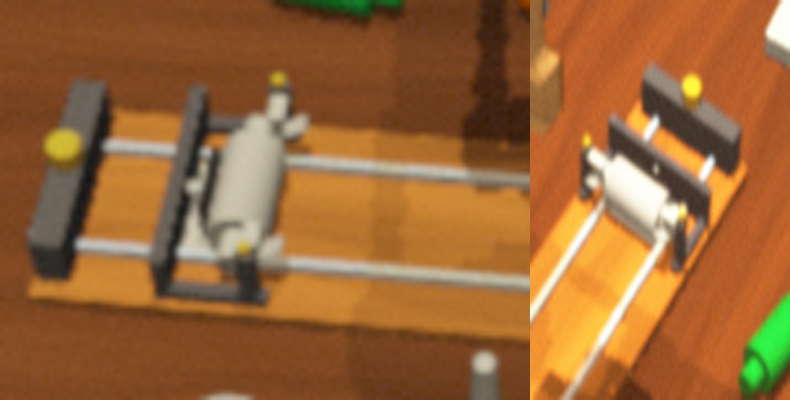

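The roller sits at x≈75 mm with its top at about 54 mm, which is the 34 mm home height. I'll compare the keepers' heights with the first view, without moving the robot.

```bash
python3 - <<'E'
from h import *
for t in("w1","w4","w3"):
    T=totrack(np.load(t+".npz")["W"]).reshape(-1,3)*1000
    for s in(-1,1):
        Q=T[(T[:,1]*s>42)&(T[:,1]*s<54)&(T[:,2]>26)&(T[:,2]<75)]
        print(t,s,[(a,len(S),S[:,2].max().round(),np.median(S[:,2]).round()) for a in range(40,96,4) if len(S:=Q[(Q[:,0]>=a)&(Q[:,0]<a+4)])])
E
```

```text
w1 -1 [(40, 1, np.float64(48.0), np.float64(48.0)), (44, 21, np.float64(49.0), np.float64(48.0)), (48, 18, np.float64(47.0), np.float64(46.0)), (52, 16, np.float64(46.0), np.float64(43.0)), (56, 33, np.float64(60.0), np.float64(54.0)), (60, 38, np.float64(60.0), np.float64(58.0)), (64, 17, np.float64(60.0), np.float64(59.0))]
w1 1 [(44, 16, np.float64(50.0), np.float64(48.0)), (48, 16, np.float64(47.0), np.float64(46.0)), (52, 18, np.float64(46.0), np.float64(44.0)), (56, 35, np.float64(59.0), np.float64(56.0)), (60, 38, np.float64(60.0), np.float64(58.0)), (64, 18, np.float64(62.0), np.float64(59.0))]
w4 -1 [(40, 1, np.float64(49.0), np.float64(49.0)), (44, 34, np.float64(50.0), np.float64(48.0)), (48, 28, np.float64(47.0), np.float64(46.0)), (52, 26, np.float64(45.0), np.float64(44.0)), (56, 58, np.float64(61.0), np.float64(56.0)), (60, 65, np.float64(60.0), np.float64(58.0)), (64, 36, np.float64(60.0), np.float64(59.0)), (68, 1, np.float64(58.0), np.float64(58.0)), (72, 15, np.float64(46.0), np.float64(44.0)), (76, 27, np.float64(46.0), np.float64(44.0)), (80, 22, np.float64(44.0)
[... 407 characters left out ...]
loat64(45.0), np.float64(44.0)), (80, 13, np.float64(43.0), np.float64(42.0)), (84, 4, np.float64(39.0), np.float64(39.0))]
w3 -1 [(44, 165, np.float64(50.0), np.float64(48.0)), (48, 183, np.float64(48.0), np.float64(46.0)), (52, 162, np.float64(46.0), np.float64(44.0)), (56, 263, np.float64(60.0), np.float64(57.0)), (60, 209, np.float64(60.0), np.float64(59.0)), (64, 192, np.float64(61.0), np.float64(59.0)), (68, 67, np.float64(42.0), np.float64(39.0)), (72, 209, np.float64(44.0), np.float64(42.0)), (76, 196, np.float64(46.0), np.float64(44.0)), (80, 186, np.float64(46.0), np.float64(44.0)), (84, 150, np.float64(44.0), np.float64(42.0)), (88, 53, np.float64(41.0), np.float64(39.0))]
w3 1 []
```

The keepers are back at their original height, with edges at about 66 mm. The roller centre is at about 75 mm, so it is latched home. Now I'll return the paddle.

```bash
python3 - <<'E'
from h import *
P=np.array([.4389,.3312]);q=quat(np.arctan2(-31.8,12.4)+np.pi)
r.reach([*P,.20],q);r.move_straight([*P,.100],speed=.08,max_force=10);h=r.move_straight([*P,.088],speed=.015,max_force=4)
s=r.read_state();print(h,s["eef_pos"],s["contact_force"],s["time_s"])
command_gripper(0.05);r.hold(.3);command_gripper(.085)
r.move_straight([*P,.22],speed=.1);r.reach([.42,.31,.36],DOWN);r.hold(.3)
p,d,W=wshot("w5")
v,u=np.indices(d.shape);X=(u>=265)&(u<415)&(v>=50)&(v<200)&(d>0)
Q=W[X];t=Q[Q[:,2]>.112];print("top",rect(t),np.median(t[:,2]));f=Q[(Q[:,2]>.042)&(Q[:,2]<.053)];print("foot",rect(f),np.median(f[:,2]))
M=X&(W[...,2]>.0025)&(W[...,2]<.006);M=cv2.morphologyEx(M.astype(np.uint8),cv2.MORPH_OPEN,np.ones((5,5)))>0;print("mat",rect(W[M]))
T=totrack(W);print(r.read_state()["time_s"],r.read_state()["grip_width"])
p2,d2=optics.get_image("scene");cv2.imwrite("pics/e.png",cv2.resize(p2[120:300,140:460],(800,450),interpolation=2)[:,:,::-1])
E
```

```text
True [0.43886959 0.33115048 0.09124457] [-1.71690773 -0.55934959  5.25523143] 32.375
top (array([438.3, 331.6]), array([28.5, 28.4]), 1.2) 0.12612107221716237
foot (array([438.7, 331.1]), array([55.8, 34.2]), 21.4) 0.048047891403123044
mat (array([444.9, 333. ]), array([149.8, 150.1]), 12.1)
36.9667 0.08510468857724618
```

View pics/e.png

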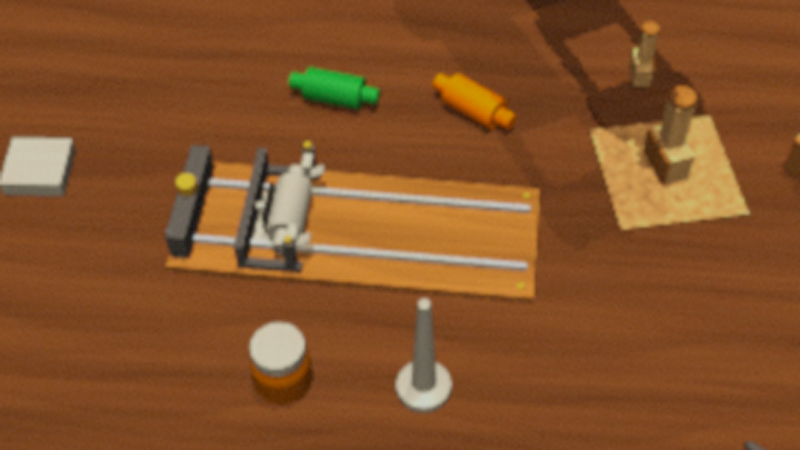

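The roller is latched at (290,205), the paddle stands on the mat at (678,140) about 7 mm from its middle, and the bystanders look untouched. Handing in.

```bash
python3 -c "
from workcell import r
print(r.finish_job())"
```

```text
the job is handed in; nothing more can be done
None
```

The job is handed in, though no verdict came back: the roller is latched in its seat (push peaked near 9 N in the readings), the paddle stands released on the mat about 7 mm from its middle, and in the last picture the jar, mandrel and bench block look unmoved.

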